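# Take the filter slide out of the microscope lamp

### The arm

A 6-joint arm with a two-finger parallel gripper is mounted at the origin on the work surface. World frame = base frame: x ahead of the robot, y to its left, z up, the work surface at z = 0. Lengths are in m, angles in rad, forces in N, time in s.
With the tool pointing down it reaches from about 0.375 to 0.975 m from the base axis. Payload 3.8 kg.
Tool frame: the origin (TCP) lies midway between the tips of the shut fingers; the grasp point (between the pads) lies 19 mm behind it; z points along the fingers, y is the line along which they close (so a half turn about z gives the same grasp; the last joint's range is limited). The gripper opens to 85 mm and grips with 20 to 120 N. Pads are 22 mm wide; open, the fingers measure 114 mm over their backs; the gripper's body (76 mm by 85 mm) begins 54 mm behind the grasp point. The pads swing forward as they close: fully open they stand 13 mm farther back than shut.
Start: joints at [1.263, 0.264, 1.604, -0, 1.274, -0.037], TCP at [0.181, 0.65, 0.231] pointing down, gripper open.
Joint ranges: [-2.63, 2.63], [-0.94, 2.18], [0.31, 2.57], [-1.31, 4.45], [0, 2.66], [-2.55, 2.55]. Speed limits (rad/s): [2.57, 2.57, 3.14, 3.14, 3.14, 3.14].

### API

Orientations are given as a rotation vector (axis times angle).
In Python, from workcell import status, read_camera, workorder, masks_of gives the robot as it stands.
- The arm moves only by the tool drive_tool, never from a script. Its argument "rows" is a list of rows, each a list of 7 numbers: the turn, a rotation vector about the tool's x, y, z in degrees, then the shift along the tool's x, y, z in m, then the opening, from 0 (shut) to 1 (fully open). In form: [[ax, ay, az, tx, ty, tz, claw], ...]. A call has 1 to 8 rows; each row shifts and turns the commanded pose from where the row before left it, along the tool's axes as they then stand; what a row does not reach is not made up. A row lasts 1/12 s, in which the tool goes at most 41.7 mm and 7.16 degrees, less where a joint would pass 70% of its speed; a pose out of reach is approached as far as the arm can. A call is refused whole if a number of a shift passes 0.0417 or a number of a turn 7.16, either way. A call with a gripper value outside its range is refused whole. The fingers move at their own pace and stop on an object; "force" is the grip in N (left out, the last holds). Time passes only in rows, so rows that do not move let the fingers close. It gives the time, the measured TCP pose, the force, the opening and the grip force at its end, in the units of the state.
- status.read_state(): the state, without advancing time (a new reading comes with each control period).
- read_camera(name): name is "scene" or "top" or "wrist"; returns a dict with "color" (400x640x3 uint8, red, green, blue), "intrinsics" (3x3 intrinsics, pixels), "world_from_camera" (4x4, takes a point from camera to world coordinates); the wrist camera has in their place "mount" (4x4, takes a point from camera to tool coordinates, whose origin is the TCP and whose axes are the flange's). Camera axes: x right, y up, looking along -z (the intrinsics and any distortion apply to the point x, -y, -z); pixel columns grow to the right and rows downward; lengths in m; the calibration is good to about 2 mm. A picture is of the moment at which its call begins: read the wrist's pose just before it. There is no depth.
- workorder.finish_job(): hands the job in; it is judged then, once.
Trained networks look in a picture, given as the dict that the camera call returned (one of the last four; its "shot" number tells which), for a name from the list of things; names that differ only in an ending like _2 or _b are one class to them, and where a whole thing is asked for, a point or a joint stands for the part that bears it (a point fixed in the world has none). Each returns a list of dicts, best first, with "score" (0 to 1); they miss things now and then, are a little off and sometimes report something else, mostly with a low value. They report only what shows in the picture. A call takes as long as a camera call. They do not tell look-alikes from the thing itself.
- masks_of(picture, name): "mask" (400x640 bool, what is visible of it) and "bbox" ([left, top, right, bottom] in pixels, round what is visible of it).
The state is a dict: "time": time; "q": joint angles; "joint_vel": joint speeds; "joint_torque": joint torques, N m; "tool_pos": TCP position; "tcp_rot": TCP orientation; "wrist_force": force on the tool from outside, world axes, zero at the start; "torque": the same for the moment, N m; "width": opening from 0.0 (shut) to 1.0 (fully open); "grip_force": force on a finger pad.
Only numpy, scipy, OpenCV 4.12 (cv2) and the standard library are available. Lean on these libraries where they do the work, as an engineer would, in place of code of your own. Each camera call takes 0.05 s, during which the arm holds its last target. There are 200 camera calls.

### The job

Turn the microscope lamp's selector knob to its off mark (the bar), then lift the hinged flap on the lamp's top until it stands about upright and leave it open. Draw the filter slide up out of the slot beneath and finish while holding it in the gripper, still and upright, over the middle of the shallow steel tray with the slide's lower edge about 15 cm above the bench, touching nothing else. Leave the setting ring, the jar and the screwdriver where they are.

Things in the scene. Friction and masses are not known exactly. Their poses are not given: they have to be found in the camera images.
- lamp: Microscope cold-light source: off-white metal box 130 (x) x 240 (y) x 125 mm high, fixed to the bench; position, side and yaw vary. Origin: centre of its underside. Its front (-x, black vent slits, round light port) faces roughly to the robot. On its top: the selector knob at local x 0, y +65 mm; the flap over the well centred at local x 0, y -60 mm.
- selector (a joint): Knob angle (rad), grows clockwise seen from above. Detents (spring, up to 0.08 N m; snaps home within 0.04 when let go) at 0, 0.7 and 1.4; stops at -0.12 and 1.52. 0 is off: the knob's white pointer line points at the black bar mark on the lamp's top, at the front (-x) side of the knob. A small dot marks 0.7, a bigger dot 1.4. It starts away from off.
- selector_grip (a point): On the knob's vertical axis at the height to grip, 160 mm above the bench. The black knob's grip is a bar 42 mm long, 14 mm wide, from 137 to 169 mm above the bench, on a disc 44 mm across. The point turns with the knob: x runs along the bar, -x is where the pointer points, z up.
- flap (a joint): Opening angle of the grey metal flap (rad): 0 shut (level), 1.57 upright, stop at 1.9. It is 110 (x) x 100 (y) x 6 mm, 80 g, hinged along its far (+x) edge; its front edge swings up and away. A stiff hinge (0.065 N m) keeps it at whatever angle it is left.
- flap_grip (a point): Where to pinch the black fin on the flap, near its front edge. The fin is 12 mm thick along y, 22 mm along x, 33 mm above the flap's upper face; this point is in its middle, 25 mm above that face, 90 mm from the hinge line along the flap (156 mm above the bench when shut). It moves with the flap; pinched along y, the fin can pivot between the fingers as the flap swings.
- flap_hinge (a point): Middle of the flap's hinge line, at lamp-local (55, -60) mm, 125.5 mm above the bench; the hinge runs along the lamp's y axis. With the flap shut its axes are those of the lamp.
- plate: Filter slide standing upright in the slot under the flap: dark metal frame 60 (x) x 8 (y) x 55 mm high with a round glass, and on its top an aluminium tab 26 (x) x 10 (y) x 32 mm high; 87 mm, about 0.1 kg. Origin: centre of its lower edge (30 mm above the bench when seated); z up through the tab. Same yaw as the lamp. Hidden while the flap is shut; its top is 8 mm below the lamp's top.
- plate_tab (a point): Point in the middle of the slide's tab, 73 mm above the slide's lower edge; pinch here along y (10 mm). It is 103 mm above the bench when seated, 28 mm above the well's floor.
- tray: Shallow steel tray 170 (x) x 130 (y) x 20 mm high, walls 3 mm, fixed to the bench; position, side and yaw vary. Origin: centre of its underside.
- setring: Bystander: steel setting ring, 64 mm across, 20 mm high, flat on the bench. Origin: centre of its underside.
- jar: Bystander: clear lidded jar, 52 mm across, 70 mm high. Origin: centre of its underside.
- driver: Bystander: screwdriver 160 mm long lying on the bench in front of the robot. Origin: on its underside, near its middle.
- well (a point): Centre of the floor of the well under the flap, 75 mm above the bench. The well is 90 x 90 mm and open to the lamp's top at 125 mm: open the fingers only partly in it (under 85 mm over their backs). In its floor is a slot 64 (x) x 11 (y) mm, 45 mm deep, in which the filter slide stands. Axes as the lamp's.
Things that resemble listed ones, but are neither listed nor needed, are in the scene too. Several things have the shape of the tray; the one meant has the colours described above.

How it is judged:
By the outcome, as a careful person would: the job done as asked, in the order asked, and still so for the second after the job is handed in, while the arm keeps its last pose, push and grip.
It also fails if it takes over 72 s, if anything falls off the work surface, if the arm or the gripper's body presses on something with over 40 N, if the wrist force passes 120 N, or if a joint passes its speed limit or range.

## Working session

There is one attempt and no reset: what is moved stays moved. The work goes in short steps, Python scripts to look and compute and a tool call to move; the robot and the scene stay as the last step left them, time stands still between calls to the robot, and variables do not carry over. Pictures are saved under pics/ and viewed, at most 10 in all, crops included, and the job is handed in when it is done.

Besides the shell and the picture viewer there is one more tool, called after "Request:" as a command line: name --pt "numbers of a row" for each row, then --argument value for the rest. drive_tool: Moves the arm, as the interface text tells. Its arguments: {"type":"object","properties":{"rows":{"type":"array"},"force":{"type":"number"}},"required":["rows"]}

```bash
mkdir -p pics; ls; cat > h.py <<'E'
import numpy as np, cv2
from workcell import status, read_camera, workorder, masks_of
from scipy.spatial.transform import Rotation as R
def ray(c,uv,T=None):
    T=np.array(c["world_from_camera"]) if T is None else T
    K=np.array(c["intrinsics"]); 
    d=np.linalg.inv(K)@np.array([uv[0],uv[1],1.]); d=np.array([d[0],-d[1],-d[2]])
    return T[:3,3],T[:3,:3]@d
def onz(c,uv,z,T=None):
    o,d=ray(c,uv,T); return o+d*(z-o[2])/d[2]
def wristT(c,s):
    T=np.eye(4);T[:3,:3]=R.from_rotvec(s["tcp_rot"]).as_matrix();T[:3,3]=s["tool_pos"]
    return T@np.array(c["mount"])
def proj(c,p,T=None):
    T=np.array(c["world_from_camera"]) if T is None else T
    q=np.linalg.inv(T)@np.append(p,1); K=np.array(c["intrinsics"])
    u=K@np.array([q[0],-q[1],-q[2]]); return u[:2]/u[2]
def save(n,im): cv2.imwrite("pics/"+n,cv2.cvtColor(im,cv2.COLOR_RGB2BGR))
E
python3 - <<'E'
from h import *
s=status.read_state(); print(s)
for n in("top","scene"):
    c=read_camera(n); save(n+"1.png",c["color"]); print(n,[k for k in c],np.round(c["world_from_camera"],3).tolist(),np.round(c["intrinsics"],1).tolist())
    for nm in("lamp","tray","selector","flap","setring","jar","driver"):
        for m in masks_of(c,nm):
            if m["score"]<.3: continue
            ys,xs=np.nonzero(m["mask"]); uv=(xs.mean(),ys.mean()); print(nm,round(m["score"],2),m["bbox"],np.round(uv),np.round(onz(c,uv,{"lamp":.125,"selector":.16,"flap":.131}.get(nm,.01)),3))
E
```

```text
pics
{'time': 0.0, 'q': array([ 1.26310689e+00,  2.64758366e-01,  1.60539712e+00, -1.00692300e-06,
        1.27366066e+00, -3.68952432e-02]), 'joint_vel': array([ 0.00051505,  0.00057963, -0.00108367,  0.0005021 ,  0.00012764,
        0.00050992]), 'joint_torque': array([ 2.52564445e-03, -5.15080619e+01, -3.67325306e+01,  2.47375310e-04,
        1.25480312e-02,  1.43468912e-05]), 'tool_pos': array([0.18033831, 0.64970692, 0.229946  ]), 'tcp_rot': array([-0.42401202, -3.11246162,  0.00344078]), 'wrist_force': array([-0.36072024, -0.58057224,  0.447293  ]), 'torque': array([ 0.05316846, -0.05979869, -0.00738891]), 'grip_force': 0.0, 'width': 1.0019932152646118}
top ['color', 'intrinsics', 'world_from_camera', 'shot'] [[0.007, 0.986, -0.164, 0.33], [-1.0, 0.007, -0.001, 0.04], [0.0, 0.164, 0.986, 1.217], [0.0, 0.0, 0.0, 1.0]] [[464.3, 0.0, 321.1], [0.0, 464.3, 205.8], [0.0, 0.0, 1.0]]
lamp 0.86 [356.0, 166.9, 463.8, 237.3] [408. 200.] [ 0.528 -0.167  0.125]
lamp 0.43 [338.5, 114.7, 361.8, 135.6] [352. 125.] [ 0.713 -0.032  0.125]
tray 0.76 [244.7, 179.0, 298.6, 248.6] [269. 211.] [0.516
[... 882 characters left out ...]
6] [283. 155.] [0.271 0.242 0.01 ]
tray 0.93 [344.5, 136.2, 402.1, 171.1] [372. 153.] [0.529 0.387 0.01 ]
tray 0.75 [305.8, 169.6, 374.6, 219.7] [342. 194.] [0.52  0.175 0.01 ]
selector 0.58 [286.9, 217.9, 303.7, 242.3] [297. 233.] [ 0.537 -0.118  0.16 ]
flap 0.96 [249.3, 256.1, 305.4, 301.7] [279. 278.] [ 0.552 -0.234  0.131]
setring 0.88 [377.3, 265.4, 399.2, 292.3] [386. 277.] [ 0.756 -0.039  0.01 ]
jar 0.82 [416.6, 182.6, 438.8, 207.3] [429. 195.] [0.762 0.294 0.01 ]
jar 0.49 [244.1, 220.0, 329.3, 332.4] [287. 273.] [ 0.518 -0.151  0.01 ]
driver 0.67 [256.7, 196.5, 290.3, 230.4] [268. 218.] [ 0.371 -0.012  0.01 ]
driver 0.61 [287.4, 220.6, 307.6, 240.8] [297. 232.] [ 0.473 -0.02   0.01 ]
```

View pics/scene1.png

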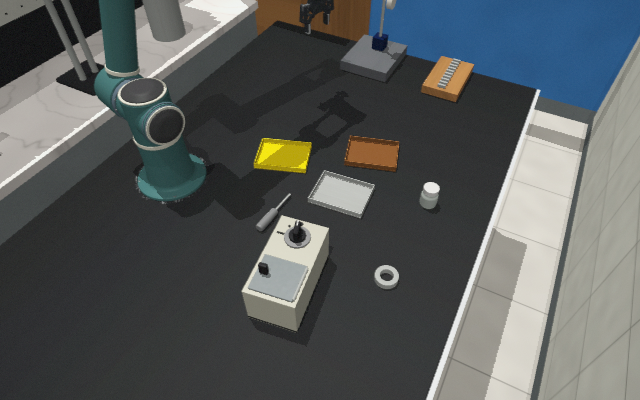

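```bash
python3 - <<'E'
import cv2
a=cv2.imread("pics/top1.png")[150:360,190:480]
cv2.imwrite("pics/crop1.png",cv2.resize(a,None,fx=2.7,fy=2.7,interpolation=cv2.INTER_CUBIC))
E
```

```text
(no output)
```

View pics/crop1.png

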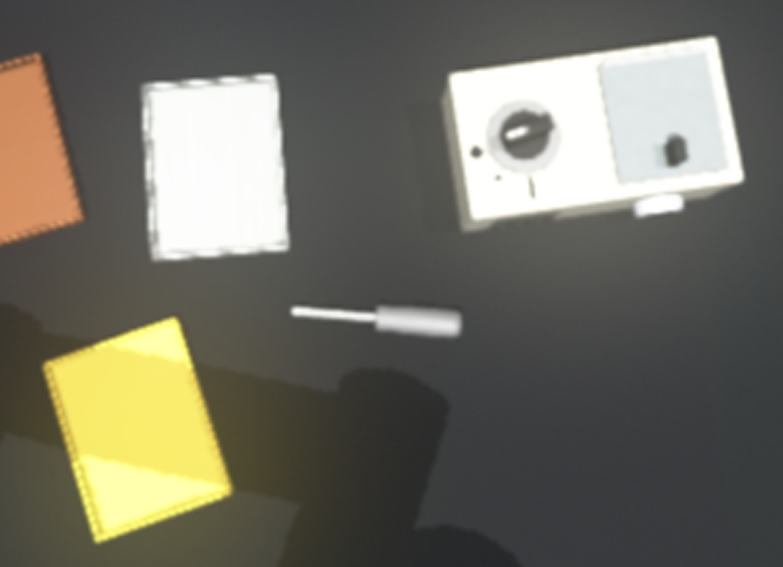

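The picture shows three tray-shaped things: yellow at scene (283,155), orange-brown at (372,153), and steel/grey-white at (342,194), which is top (269,211). The steel one fits the description, and the enlarged crop confirms it. The knob pointer, at top (382,199), points at the big dot on the +y side (1.4). The bar mark is at top (387,220) on the front side. The fin is near top (440,205).

```bash
cat > fit.py <<'E'
from h import *
from scipy.optimize import minimize
top=read_camera("top"); sc=read_camera("scene")
def fit(name,size,x0,near):
    ms=[]
    for c in(top,sc):
        best=None
        for m in masks_of(c,name):
            ys,xs=np.nonzero(m["mask"]); 
            p=onz(c,(xs.mean(),ys.mean()),size[2]/2)
            if np.hypot(*(p[:2]-x0[:2]))<.06 and best is None: best=m["mask"]
        ms.append(best)
    def hull(c,x):
        r=R.from_euler("z",x[2]).as_matrix()
        P=[proj(c,r@np.array([a*size[0]/2,b*size[1]/2,h*size[2]])+[x[0],x[1],0]) for a in(-1,1) for b in(-1,1) for h in(0,1)]
        im=np.zeros((1600,2560),np.uint8); cv2.fillConvexPoly(im,cv2.convexHull((np.array(P)*4+1.5).round().astype(np.int32)),1)
        return cv2.resize(im.astype(np.float32),(640,400),interpolation=cv2.INTER_AREA)
    def cost(x):
        t=0
        for c,m in zip((top,sc),ms):
            if m is None: continue
            h=hull(c,x); t+=1-np.minimum(h,m).sum()/np.maximum(h,m).sum()
        return t
    b=None
    for y in(x0[2]-.1,x0[2],x0[2]+.1):
        r=minimize(cost,[x0[0],x0[1],y],method="Nelder-Mead",options=dict(initial_simplex=[[x0[0],x0[1],y],[x0[0]+.02,x0[1],y],[x0[0],x0[1]+.02,y],[x0[0],x0[1],y+.1]]))
        if b is None or r.fun<b.fun: b=r
    print(name,np.round(b.x,4),round(b.fun,3),[m is not None for m in ms]); return b.x
L=fit("lamp",(.13,.24,.125),[.53,-.17,.1],0)
T=fit("tray",(.17,.13,.02),[.52,.177,0.03],0)
r=R.from_euler("z",L[2]).as_matrix()
for n,l in dict(knob=(0,.065,.16),fin=(-.035,-.06,.156),well=(0,-.06,.075),hinge=(.055,-.06,.1255)).items():
    p=r@np.array(l)+[L[0],L[1],0]; print(n,np.round(p,4),np.round(proj(top,p),1),np.round(proj(sc,p),1))
for c in(top,sc):
  for nm,z in(("flap",.1),("selector_grip",.153),("flap_grip",.15),("flap",.131)):
    for m in masks_of(c,nm)[:2]:
        ys,xs=np.nonzero(m["mask"]);print(nm,round(m["score"],2),m["bbox"],np.round(onz(c,(xs.mean(),ys.mean()),z),3))
E
python3 fit.py
```

```text
lamp [ 0.537  -0.1722  0.1512] 0.056 [True, True]
tray [0.5173 0.1764 0.0877] 0.084 [True, True]
knob [ 0.5272 -0.1079  0.16  ] [385.6 197.4] [295.7 228.2]
fin [ 0.5114 -0.2368  0.156 ] [441.  204.8] [261.9 265.9]
well [ 0.546  -0.2315  0.075 ] [430.2 196.5] [278.6 288.4]
hinge [ 0.6004 -0.2232  0.1255] [430.9 170.5] [299.  283.8]
flap 0.77 [411.9, 166.1, 460.5, 219.4] [ 0.552 -0.239  0.1  ]
selector_grip 0.53 [375.4, 189.2, 395.8, 210.8] [ 0.524 -0.107  0.153]
flap_grip 0.68 [411.3, 163.6, 460.4, 218.0] [ 0.542 -0.226  0.15 ]
flap_grip 0.64 [377.0, 192.2, 396.8, 206.7] [ 0.525 -0.108  0.15 ]
flap 0.77 [411.9, 166.1, 460.5, 219.4] [ 0.546 -0.231  0.131]
flap 0.6 [250.8, 258.2, 305.0, 302.0] [ 0.539 -0.219  0.1  ]
selector_grip 0.77 [294.3, 220.9, 308.6, 242.9] [ 0.535 -0.114  0.153]
flap_grip 0.97 [249.2, 255.5, 307.2, 302.6] [ 0.559 -0.243  0.15 ]
flap 0.6 [250.8, 258.2, 305.0, 302.0] [ 0.551 -0.235  0.131]
```

Request:
drive_tool --pt "0 0 7 0 0 0 1" --pt "0 0 7 0 0 0 1" --pt "0 0 7 0 0 0 1" --pt "0 0 7 0 0 0 1" --pt "0 0 7 0 0 0 1" --pt "0 0 7 0 0 0 1" --pt "0 0 7 0 0 0 1" --pt "0 0 7 0 0 0 1"

```text
time: 2.17
tool_pos: [0.1805, 0.6504, 0.2313]
tcp_rot: [-1.843, -2.544, 0.0]
wrist_force: [-1.5, -0.1, -0.6]
width: 0.998
grip_force: 0.0
```

Request:
drive_tool --pt "0 0 0 -0.03 0.0037 -0.006 1" --pt "0 0 0 -0.035 0.0037 -0.006 1" --pt "0 0 0 -0.035 0.0037 -0.006 1" --pt "0 0 0 -0.035 0.0037 -0.006 1" --pt "0 0 0 -0.035 0.0037 -0.006 1" --pt "0 0 0 -0.035 0.0037 -0.006 1" --pt "0 0 0 -0.035 0.0037 -0.006 1" --pt "0 0 0 -0.035 0.0037 -0.006 1"

```text
time: 2.83
tool_pos: [0.2962, 0.3974, 0.2797]
tcp_rot: [1.835, 2.55, 0.001]
wrist_force: [0.1, 0.2, 0.5]
width: 0.997
grip_force: 0.0
```

Request:
drive_tool --pt "0 0 0 -0.035 0.0037 -0.002 1" --pt "0 0 0 -0.035 0.0037 -0.002 1" --pt "0 0 0 -0.035 0.0037 -0.002 1" --pt "0 0 0 -0.035 0.0037 -0.002 1" --pt "0 0 0 -0.035 0.0037 -0.002 1" --pt "0 0 0 -0.035 0.0037 -0.002 1" --pt "0 0 0 -0.035 0.0037 -0.002 1" --pt "0 0 0 -0.035 0.0037 -0.002 1"

```text
time: 3.5
tool_pos: [0.413, 0.1412, 0.2958]
tcp_rot: [1.835, 2.549, 0.002]
wrist_force: [-0.2, 0.9, -0.1]
width: 0.999
grip_force: 0.0
```

Request:
drive_tool --pt "0 0 0 -0.035 0.0037 0 1" --pt "0 0 0 -0.035 0.0037 0 1" --pt "0 0 0 -0.035 0.0037 0 1" --pt "0 0 0 -0.035 0.0037 0 1" --pt "0 0 0 -0.035 0.0037 0 1" --pt "0 0 0 -0.035 0.0037 0 1" --pt "0 0 0 -0.03 0.0037 0 1" --pt "0 0 0 0 0 0 1"

```text
time: 4.17
tool_pos: [0.515, -0.0812, 0.2952]
tcp_rot: [1.84, 2.544, -0.002]
wrist_force: [0.1, -0.3, 0.7]
width: 0.997
grip_force: 0.0
```

```bash
cat >> h.py <<'E'
L=np.array([.537,-.1722,.1512]); Tr=np.array([.5173,.1764,.0877])
def lw(l): return R.from_euler("z",L[2]).as_matrix()@np.array(l)+[L[0],L[1],0]
def delta(p,yang=None):
    s=status.read_state(); r=R.from_rotvec(s["tcp_rot"]).as_matrix()
    y=r[:,1]; a=np.arctan2(y[1],y[0]); print("t",round(s["time"],2),"tcp",np.round(s["tool_pos"],4),"yang",round(a,3),"z",np.round(r[:,2],3),"delta tool",np.round(r.T@(np.array(p)-s["tool_pos"]),4), "F",np.round(s["wrist_force"],1),"w",round(s["width"],3),"g",round(s["grip_force"],1))
    if yang is not None: print(" rot about tool z deg",round(np.degrees(-(yang-a)),2))
E
python3 - <<'E'
from h import *
delta(lw((0,.065,.141)),.322)
s=status.read_state(); c=read_camera("wrist"); T=wristT(c,s); print(np.round(c["mount"],3).tolist())
im=c["color"].copy(); save("w1raw.png",im)
for l in [(-.065,-.12,.125),(-.065,.12,.125),(.065,.12,.125),(.065,-.12,.125),(0,.065,.169),(-.035,-.06,.164)]:
    p=proj(c,lw(l),T); print(l,np.round(p))
    if abs(p).max()<2000: cv2.circle(im,tuple(int(v) for v in p),4,(255,0,0),1)
save("w1.png",im)
E
```

```text
t 4.17 tcp [ 0.515  -0.0812  0.2952] yang 0.318 z [ 0.001 -0.003 -1.   ] delta tool [-0.0287  0.0032  0.1543] F [ 0.1 -0.3  0.7] w 0.997 g 0.0
 rot about tool z deg -0.21
[[-0.0, 0.962, 0.274, 0.07], [1.0, 0.0, -0.0, -0.001], [-0.0, 0.274, -0.962, -0.142], [0.0, 0.0, 0.0, 1.0]]
(-0.065, -0.12, 0.125) [248. 331.]
(-0.065, 0.12, 0.125) [270. 147.]
(0.065, 0.12, 0.125) [388. 167.]
(0.065, -0.12, 0.125) [346. 344.]
(0, 0.065, 0.169) [322. 219.]
(-0.035, -0.06, 0.164) [272. 316.]
```

View pics/w1.png

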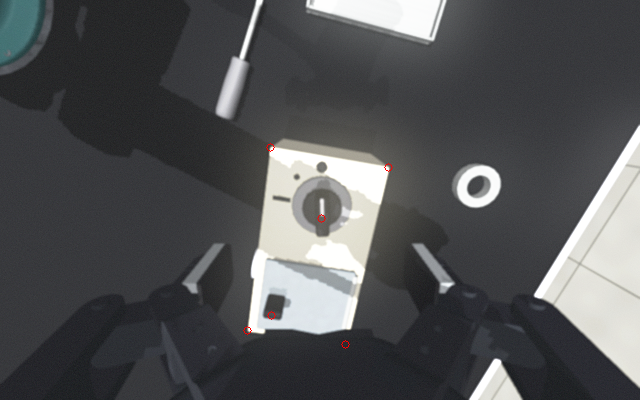

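The wrist view shows the predicted lamp corners on the real ones at (270,147) and (388,167). The knob bar runs (322,197)–(322,236), in line with tool x and pointing at the big dot at (321,167). The bar mark is at (281,198). I'll go down onto the knob now.

Request:
drive_tool --pt "0 0 0 -0.007 0.001 0.02 0.6" --pt "0 0 0 -0.007 0.001 0.025 0.6" --pt "0 0 0 -0.007 0.001 0.025 0.6" --pt "0 0 0 -0.008 0 0.025 0.6" --pt "0 0 0 0 0 0.02 0.6" --pt "0 0 0 0 0 0.02 0.6" --pt "0 0 0 0 0 0.018 0.6" --pt "0 0 0 0 0 0 0.6"

```text
time: 4.88
tool_pos: [0.5218, -0.1013, 0.1381]
tcp_rot: [-1.83, -2.544, 0.004]
wrist_force: [-1.6, 0.2, -0.1]
width: 0.599
grip_force: 0.0
```

Request:
drive_tool --pt "0 0 0 0 0 0 0.1" --pt "0 0 0 0 0 0 0.1" --pt "0 0 0 0 0 0 0.1" --pt "0 0 0 0 0 0 0.1" --pt "0 0 0 0 0 0 0.1" --pt "0 0 0 0 0 0 0.1" --force 30

```text
time: 5.38
tool_pos: [0.5265, -0.103, 0.1443]
tcp_rot: [1.835, 2.547, 0.003]
wrist_force: [-0.6, 2.5, 5.9]
width: 0.161
grip_force: 33.6
```

```bash
python3 - <<'E'
from h import *
delta(lw((0,.065,.141)),.151+np.pi/2)
print(status.read_state()["torque"])
E
```

```text
t 5.38 tcp [ 0.5265 -0.103   0.1443] yang 0.322 z [ 0.003  0.    -1.   ] delta tool [-0.0049 -0.0009  0.0033] F [-0.6  2.5  5.9] w 0.161 g 33.6
 rot about tool z deg -80.18
[0.26733373 0.27674673 0.00649847]
```

Request:
drive_tool --pt "0 0 0 -0.003 0 -0.002 0.1" --pt "0 0 -5 0 0 0 0.1" --pt "0 0 -5 0 0 0 0.1" --pt "0 0 -5 0 0 0 0.1" --pt "0 0 -5 0 0 0 0.1" --pt "0 0 -5 0 0 0 0.1" --pt "0 0 -5 0 0 0 0.1" --pt "0 0 -5 0 0 0 0.1"

```text
time: 6.05
tool_pos: [0.5242, -0.1049, 0.1443]
tcp_rot: [-0.976, -2.981, -0.001]
wrist_force: [-8.1, 2.7, 4.8]
width: 0.159
grip_force: 33.5
```

Request:
drive_tool --pt "0 0 -5 0 0 0 0.1" --pt "0 0 -5 0 0 0 0.1" --pt "0 0 -5 0 0 0 0.1" --pt "0 0 -5 0 0 0 0.1" --pt "0 0 -5 0 0 0 0.1" --pt "0 0 -5 0 0 0 0.1" --pt "0 0 -5 0 0 0 0.1" --pt "0 0 -5 0 0 0 0.1"

```text
time: 6.72
tool_pos: [0.5232, -0.1081, 0.1444]
tcp_rot: [0.103, -3.133, 0.005]
wrist_force: [-9.5, -6.9, 5.3]
width: 0.152
grip_force: 33.5
```

Request:
drive_tool --pt "0 0 -5 0 0 0 0.1" --pt "0 0 0 0 0 0 0.1" --pt "0 0 0 0 0 0 0.1"

```text
time: 6.97
tool_pos: [0.5232, -0.1085, 0.1443]
tcp_rot: [0.233, -3.126, 0.006]
wrist_force: [-10.5, -7.1, 5.9]
width: 0.156
grip_force: 33.5
```

```bash
python3 - <<'E'
from h import *
delta(lw((0,.065,.141)),.151+np.pi/2)
print(status.read_state()["torque"])
E
```

```text
t 6.97 tcp [ 0.5232 -0.1085  0.1443] yang 1.72 z [-0.006 -0.004 -1.   ] delta tool [-0.004  -0.0001  0.0033] F [-10.5  -7.1   5.9] w 0.156 g 33.5
 rot about tool z deg -0.11
[-1.22986945  1.48215999 -0.00724048]
```

Request:
drive_tool --pt "0 0 0 0 0 0 0.6" --pt "0 0 0 0 0 0 0.6" --pt "0 0 0 0 0 -0.02 0.6" --pt "0 0 0 0 0 -0.03 0.6" --pt "0 0 0 0 0 -0.03 0.6" --pt "0 0 0 0 0 -0.03 0.6" --pt "0 0 0 0 0 -0.02 0.6" --pt "0 0 0 0 0 0 0.6"

```text
time: 7.63
tool_pos: [0.5298, -0.1066, 0.2809]
tcp_rot: [-0.232, 3.122, -0.005]
wrist_force: [-0.2, 0.0, 0.3]
width: 0.597
grip_force: 0.0
```

Request:
drive_tool --pt "0 0 0 0.006 -0.025 0 0.6" --pt "0 0 0 0.006 -0.025 0 0.6" --pt "0 0 0 0.006 -0.025 0 0.6" --pt "0 0 0 0.006 -0.025 0 0.6" --pt "0 0 0 0.006 -0.025 0 0.6" --pt "0 0 0 0 0 0 0.6" --pt "0 0 0 0 0 0 0.6"

```text
time: 8.22
tool_pos: [0.5149, -0.2348, 0.2735]
tcp_rot: [0.229, -3.133, -0.001]
wrist_force: [0.3, 0.8, -1.0]
width: 0.603
grip_force: 0.0
```

```bash
python3 - <<'E'
from h import *
delta(lw((-.035,-.06,.137)),.151+np.pi/2)
s=status.read_state(); c=read_camera("wrist"); T=wristT(c,s)
im=c["color"].copy()
for l in [(-.065,-.12,.125),(-.065,.12,.125),(.065,.12,.125),(.065,-.12,.125),(0,.065,.169),(-.035,-.06,.164),(-.055,-.06,.131)]:
    p=proj(c,lw(l),T); print(l,np.round(p))
    if abs(p).max()<2000: cv2.circle(im,tuple(int(v) for v in p),4,(255,0,0),1)
save("w2.png",im)
E
```

```text
t 8.22 tcp [ 0.5149 -0.2348  0.2735] yang 1.717 z [-0.001  0.001 -1.   ] delta tool [ 0.0036 -0.0016  0.1365] F [ 0.3  0.8 -1. ] w 0.603 g 0.0
 rot about tool z deg -0.3
(-0.065, -0.12, 0.125) [256. 153.]
(-0.065, 0.12, 0.125) [495. 152.]
(0.065, 0.12, 0.125) [476. 268.]
(0.065, -0.12, 0.125) [264. 269.]
(0, 0.065, 0.169) [452. 229.]
(-0.035, -0.06, 0.164) [316. 191.]
(-0.055, -0.06, 0.131) [316. 164.]
```

View pics/w2.png

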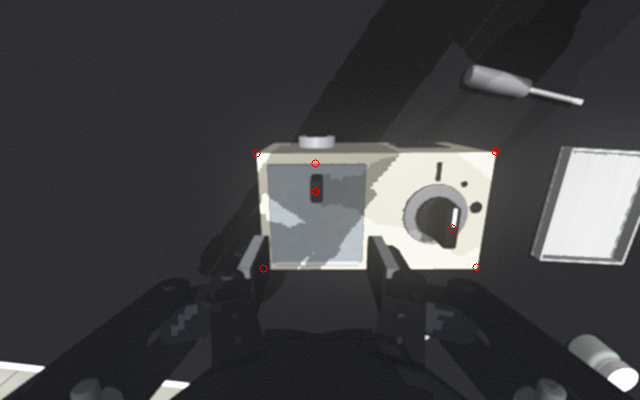

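The lamp outline fits the picture: corners at (256,153) and (495,152). The fin is at (316,188). The knob's pointer line, at (457,208)–(455,232), needs checking against the bar mark at (438,171), so I'll project it and enlarge.

```bash
python3 - <<'E'
from h import *
s=status.read_state(); c=read_camera("wrist"); T=wristT(c,s)
im=cv2.resize(c["color"][140:280,380:520],None,fx=4,fy=4,interpolation=cv2.INTER_CUBIC)
for a,col in((0,(255,0,0)),(.35,(0,160,0)),(.7,(0,0,255))):
    q=[proj(c,lw((-np.cos(a)*r,.065+np.sin(a)*r,.169)),T) for r in(.021,-.021)]; print(a,np.round(q,1).tolist())
    q=[tuple(int(v) for v in (p-[380,140])*4) for p in q]; cv2.line(im,*q,col,1)
save("knob.png",im)
E
```

```text
0 [[453.9, 207.1], [448.3, 249.7]]
0.35 [[461.7, 208.4], [440.8, 248.5]]
0.7 [[468.2, 212.3], [434.5, 244.9]]
```

View pics/knob.png

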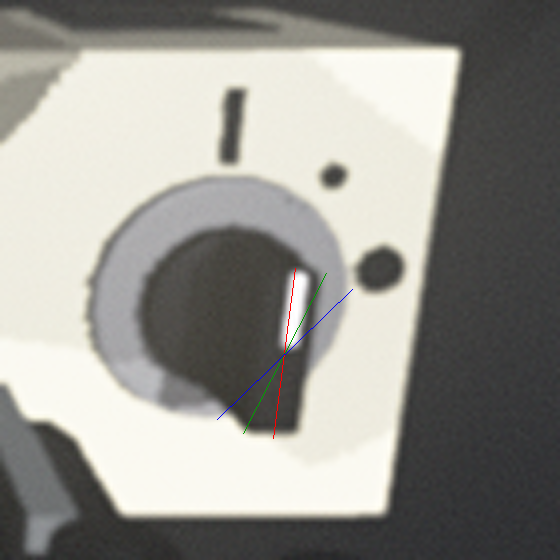

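The red line (angle 0) coincides with the white pointer, so the knob is at off. I'll take the fin next.

Request:
drive_tool --pt "0 0 0 0.002 -0.001 0.025 0.5" --pt "0 0 0 0.001 0 0.025 0.5" --pt "0 0 0 0 0 0.025 0.5" --pt "0 0 0 0 0 0.025 0.5" --pt "0 0 0 0 0 0.02 0.5" --pt "0 0 0 0 0 0.015 0.5" --pt "0 0 0 0 0 0 0.5" --pt "0 0 0 0 0 0 0.5"

```text
time: 8.98
tool_pos: [0.5117, -0.234, 0.1384]
tcp_rot: [0.235, -3.131, -0.002]
wrist_force: [0.7, -1.0, 0.2]
width: 0.498
grip_force: 0.0
```

Request:
drive_tool --pt "0 0 0 0 0 0 0.05" --pt "0 0 0 0 0 0 0.05" --pt "0 0 0 0 0 0 0.05" --pt "0 0 0 0 0 0 0.05" --pt "0 0 0 0 0 0 0.05" --pt "0 0 0 0 0 0 0.05" --force 25

```text
time: 9.48
tool_pos: [0.5136, -0.2364, 0.1412]
tcp_rot: [-0.232, 3.13, -0.003]
wrist_force: [0.2, -2.4, 5.7]
width: 0.132
grip_force: 31.3
```

```bash
python3 - <<'E'
from h import *
delta(lw((-.035,-.06,.137)),.151+np.pi/2)
r=np.hypot(.09,.0305); p0=np.arctan2(.0305,.09)
pts=[]
n=16
for i in range(n+1):
    a=1.68*i/n; f=(0.055-r*np.cos(p0+a),.1255+r*np.sin(p0+a)); pts.append(f)
pts=np.array(pts); d=np.diff(pts,axis=0); print(np.round(np.c_[-d[:,0],-d[:,1]],4).tolist(), pts[-1])
E
```

```text
t 9.48 tcp [ 0.5136 -0.2364  0.1412] yang 1.719 z [ 0.003 -0.002 -1.   ] delta tool [ 0.0022 -0.      0.0042] F [ 0.2 -2.4  5.7] w 0.132 g 31.3
 rot about tool z deg -0.17
[[-0.0037, -0.0093], [-0.0046, -0.0088], [-0.0055, -0.0083], [-0.0064, -0.0077], [-0.0071, -0.007], [-0.0078, -0.0062], [-0.0084, -0.0053], [-0.009, -0.0044], [-0.0094, -0.0034], [-0.0097, -0.0024], [-0.0099, -0.0014], [-0.01, -0.0004], [-0.0099, 0.0007], [-0.0098, 0.0017], [-0.0096, 0.0027], [-0.0092, 0.0037]] [0.09512713 0.21163979]
```

Request:
drive_tool --pt "0 0 0 -0.0037 0 -0.0093 0.05" --pt "0 0 0 -0.0046 0 -0.0088 0.05" --pt "0 0 0 -0.0055 0 -0.0083 0.05" --pt "0 0 0 -0.0064 0 -0.0077 0.05" --pt "0 0 0 -0.0071 0 -0.007 0.05" --pt "0 0 0 -0.0078 0 -0.0062 0.05" --pt "0 0 0 -0.0084 0 -0.0053 0.05" --pt "0 0 0 -0.009 0 -0.0044 0.05"

```text
time: 10.15
tool_pos: [0.5623, -0.229, 0.1955]
tcp_rot: [0.232, -3.128, 0.002]
wrist_force: [-3.1, -6.0, -2.5]
width: 0.132
grip_force: 28.4
```

Request:
drive_tool --pt "0 0 0 -0.0094 0 -0.0034 0.05" --pt "0 0 0 -0.0097 0 -0.0024 0.05" --pt "0 0 0 -0.0099 0 -0.0014 0.05" --pt "0 0 0 -0.01 0 -0.0004 0.05" --pt "0 0 0 -0.0099 0 0.0007 0.05" --pt "0 0 0 -0.0098 0 0.0017 0.05" --pt "0 0 0 -0.0096 0 0.0027 0.05" --pt "0 0 0 -0.0092 0 0.0037 0.05"

```text
time: 10.82
tool_pos: [0.6419, -0.217, 0.1956]
tcp_rot: [-0.232, 3.132, -0.002]
wrist_force: [-0.9, -4.5, 3.6]
width: 0.136
grip_force: 29.7
```

Request:
drive_tool --pt "0 0 0 0 0 0 0.05" --pt "0 0 0 0 0 0 0.05"

```text
time: 10.98
tool_pos: [0.6429, -0.2169, 0.1952]
tcp_rot: [-0.233, 3.13, -0.003]
wrist_force: [1.2, -5.2, 2.8]
width: 0.131
grip_force: 29.7
```

```bash
python3 - <<'E'
from h import *
delta(lw((.0951,-.06,.2116-.019)),.151+np.pi/2)
c=read_camera("scene"); im=c["color"]
save("s2.png",cv2.resize(im[170:370,200:440],None,fx=3,fy=3,interpolation=cv2.INTER_CUBIC))
E
```

```text
t 10.98 tcp [ 0.6429 -0.2169  0.1952] yang 1.719 z [ 0.003 -0.001 -1.   ] delta tool [0.0028 0.0001 0.0026] F [ 1.2 -5.2  2.8] w 0.131 g 29.7
 rot about tool z deg -0.14
```

View pics/s2.png

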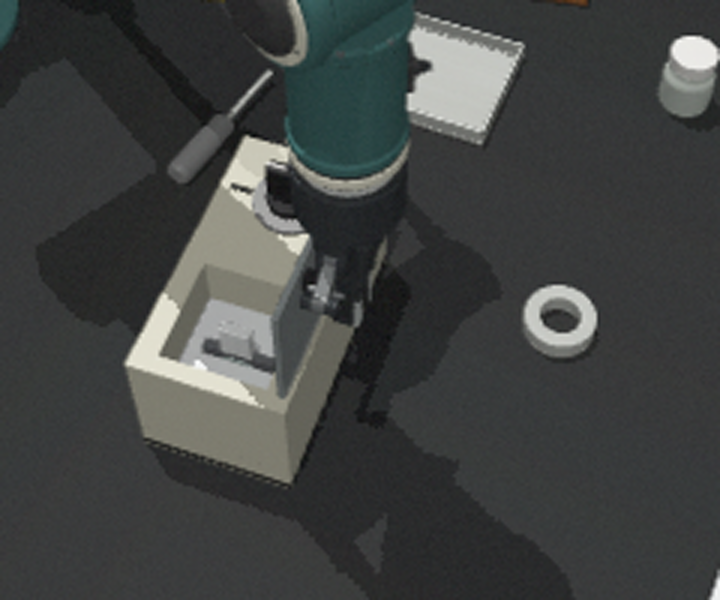

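The flap stands upright at crop (292,320), and the tab stands in the slot at crop (237,340). I'll release the fin, rise and move over the well.

Request:
drive_tool --pt "0 0 0 0 0 0 0.45" --pt "0 0 0 0 0 0 0.45" --pt "0 0 0 0 0 0 0.45" --pt "0 0 0 0 0 -0.01 0.45" --pt "0 0 0 0 0 -0.025 0.45" --pt "0 0 0 0 0 -0.035 0.45" --pt "0 0 0 0 0 -0.035 0.45" --pt "0 0 0 0 0 0 0.45"

```text
time: 11.7
tool_pos: [0.6445, -0.2171, 0.3106]
tcp_rot: [-0.232, 3.12, -0.009]
wrist_force: [0.8, -0.6, 2.2]
width: 0.453
grip_force: 0.0
```

Request:
drive_tool --pt "0 0 0 0.025 0 0 0.45" --pt "0 0 0 0.025 0 0 0.45" --pt "0 0 0 0.025 0 0 0.45" --pt "0 0 0 0.023 0 0 0.45" --pt "0 0 0 0 0 0 0.45" --pt "0 0 0 0 0 0 0.45"

```text
time: 12.2
tool_pos: [0.5434, -0.2307, 0.301]
tcp_rot: [-0.231, 3.132, -0.0]
wrist_force: [-0.0, -1.2, 0.5]
width: 0.453
grip_force: 0.0
```

```bash
python3 - <<'E'
from h import *
delta(lw((0,-.06,.084)),.151+np.pi/2)
s=status.read_state(); c=read_camera("wrist"); T=wristT(c,s)
im=c["color"].copy()
for l in [(-.065,-.12,.125),(-.065,.12,.125),(-.045,-.105,.125),(-.045,-.015,.125),(-.013,-.06,.117),(.013,-.06,.117),(-.032,-.06,.075),(.032,-.06,.075)]+[(.055+.11*np.cos(1.68)*-1,-.06+d,.1255+.11*np.sin(1.68)) for d in(-.05,.05)]:
    p=proj(c,lw(l),T); print(np.round(l,3),np.round(p))
    if abs(p).max()<2000: cv2.circle(im,tuple(int(v) for v in p),3,(255,0,0),1)
for m in masks_of(c,"plate_tab")[:2]+masks_of(c,"plate")[:2]: print(round(m["score"],2),m["bbox"])
save("w3.png",cv2.resize(im[60:340,160:560],None,fx=2,fy=2,interpolation=cv2.INTER_CUBIC))
E
```

```text
t 12.2 tcp [ 0.5434 -0.2307  0.301 ] yang 1.718 z [ 0.002 -0.    -1.   ] delta tool [-0.0022 -0.0012  0.217 ] F [-0.  -1.2  0.5] w 0.453 g 0.0
 rot about tool z deg -0.22
[-0.065 -0.12   0.125] [260. 122.]
[-0.065  0.12   0.125] [485. 121.]
[-0.045 -0.105  0.125] [275. 141.]
[-0.045 -0.015  0.125] [358. 141.]
[-0.013 -0.06   0.117] [317. 169.]
[ 0.013 -0.06   0.117] [317. 191.]
[-0.032 -0.06   0.075] [317. 148.]
[ 0.032 -0.06   0.075] [317. 197.]
[ 0.067 -0.11   0.235] [256. 290.]
[ 0.067 -0.01   0.235] [377. 290.]
0.89 [315.7, 146.3, 320.2, 197.0]
0.72 [310.5, 147.4, 319.4, 199.0]
```

View pics/w3.png

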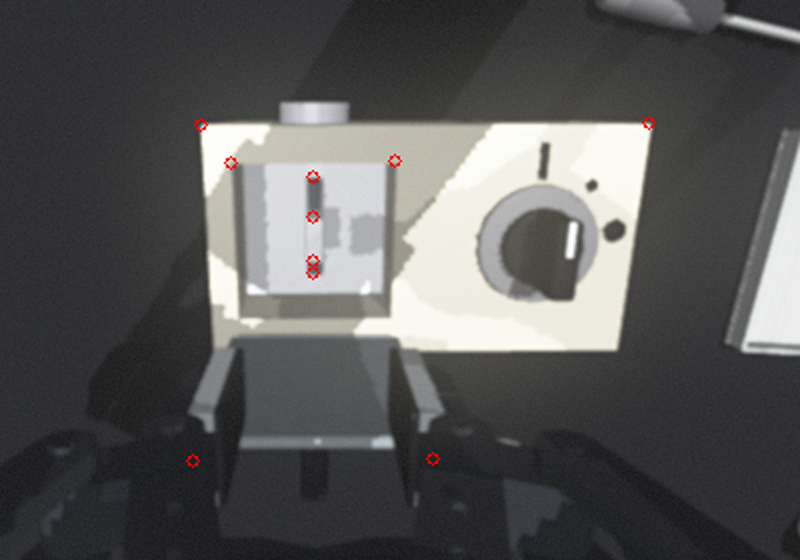

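The well, the tab at crop (313,216) and the knob at off all fit the prediction. The flap edge at crop y=440 puts it near 1.6 rad. I'll go down to the tab.

Request:
drive_tool --pt "0 0 0 0 -0.0005 0.025 0.45" --pt "0 0 0 0 0 0.025 0.45" --pt "0 0 0 0 0 0.025 0.45" --pt "0 0 0 0 0 0.025 0.45" --pt "0 0 0 0 0 0.02 0.45" --pt "0 0 0 0 0 0.02 0.45" --pt "0 0 0 0 0 0.02 0.45" --pt "0 0 0 0 0 0 0.45"

```text
time: 13.02
tool_pos: [0.5417, -0.2295, 0.1348]
tcp_rot: [0.233, -3.125, -0.007]
wrist_force: [-1.1, 0.4, -0.1]
width: 0.444
grip_force: 0.0
```

Request:
drive_tool --pt "0 0 0 0 0 0.015 0.45" --pt "0 0 0 0 0 0.015 0.45" --pt "0 0 0 0 0 0.012 0.45" --pt "0 0 0 0 0 0.01 0.45" --pt "0 0 0 0 0 0 0.45" --pt "0 0 0 0 0 0 0.45"

```text
time: 13.52
tool_pos: [0.5439, -0.2311, 0.0878]
tcp_rot: [0.233, -3.132, -0.001]
wrist_force: [0.0, 0.1, -0.3]
width: 0.453
grip_force: 0.0
```

Request:
drive_tool --pt "0 0 0 0 0 0 0.03" --pt "0 0 0 0 0 0 0.03" --pt "0 0 0 0 0 0 0.03" --pt "0 0 0 0 0 0 0.03" --pt "0 0 0 0 0 0 0.03" --pt "0 0 0 0 0 0 0.03" --force 45

```text
time: 14.02
tool_pos: [0.5449, -0.2317, 0.0894]
tcp_rot: [-0.232, 3.131, -0.002]
wrist_force: [0.9, 0.7, 5.5]
width: 0.105
grip_force: 44.9
```

Request:
drive_tool --pt "0 0 0 0 0 -0.006 0.03" --pt "0 0 0 0 0 -0.01 0.03" --pt "0 0 0 0 0 -0.012 0.03" --pt "0 0 0 0 0 -0.012 0.03" --pt "0 0 0 0 0 -0.012 0.03" --pt "0 0 0 0 0 -0.012 0.03" --pt "0 0 0 0 0 -0.012 0.03" --pt "0 0 0 0 0 0 0.03"

```text
time: 14.68
tool_pos: [0.546, -0.2322, 0.1682]
tcp_rot: [-0.232, 3.128, -0.005]
wrist_force: [0.1, -0.7, 0.7]
width: 0.11
grip_force: 44.1
```

Request:
drive_tool --pt "0 0 0 0 0 -0.015 0.03" --pt "0 0 0 0 0 -0.02 0.03" --pt "0 0 0 0 0 -0.02 0.03" --pt "0 0 0 0 0 -0.02 0.03" --pt "0 0 0 0 0 -0.02 0.03" --pt "0 0 0 0 0 -0.014 0.03" --pt "0 0 0 0 0 0 0.03" --pt "0 0 0 0 0 0 0.03"

```text
time: 15.35
tool_pos: [0.5444, -0.2315, 0.2737]
tcp_rot: [-0.232, 3.132, -0.001]
wrist_force: [-0.9, -0.0, -1.0]
width: 0.108
grip_force: 44.1
```

```bash
python3 - <<'E'
from h import *
delta([Tr[0],Tr[1],.204])
c=read_camera("scene"); im=c["color"]
save("s3.png",cv2.resize(im[130:370,200:440],None,fx=2.5,fy=2.5,interpolation=cv2.INTER_CUBIC))
c=read_camera("wrist"); im=c["color"]
E
```

```text
t 15.35 tcp [ 0.5444 -0.2315  0.2737] yang 1.719 z [ 0.002 -0.001 -1.   ] delta tool [-0.0333  0.4075  0.0694] F [-0.9 -0.  -1. ] w 0.108 g 44.1
```

View pics/s3.png

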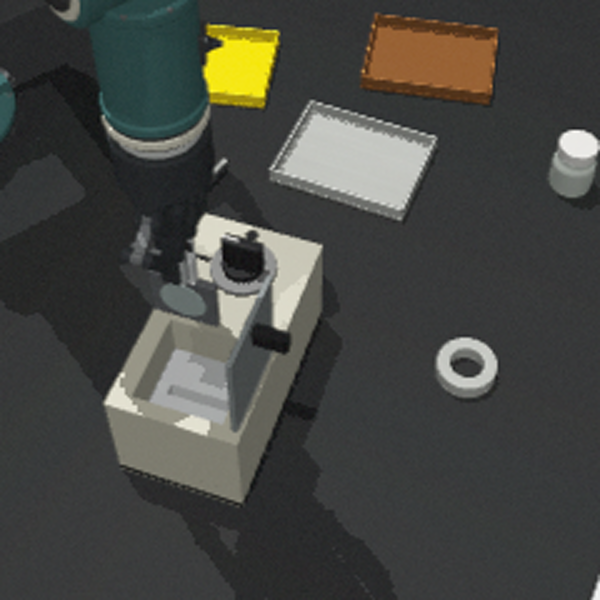

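The slide with its round glass is in the gripper at crop (185,295). The flap stands open, and the steel tray is at crop (355,160). I'll carry the slide over.

Request:
drive_tool --pt "0 0 0 0 0.015 0 0.03" --pt "0 0 0 0 0.025 0 0.03" --pt "0 0 0 0 0.03 0 0.03" --pt "0 0 0 0 0.03 0 0.03" --pt "0 0 0 0 0.03 0 0.03" --pt "0 0 0 0 0.03 0 0.03" --pt "0 0 0 0 0.03 0 0.03" --pt "0 0 0 0 0.03 0 0.03"

```text
time: 16.12
tool_pos: [0.5098, -0.0116, 0.2714]
tcp_rot: [0.232, -3.13, -0.001]
wrist_force: [0.2, 1.1, -1.3]
width: 0.107
grip_force: 44.1
```

Request:
drive_tool --pt "0 0 0 -0.006 0.03 0 0.03" --pt "0 0 0 -0.006 0.03 0 0.03" --pt "0 0 0 -0.006 0.03 0 0.03" --pt "0 0 0 -0.006 0.03 0 0.03" --pt "0 0 0 -0.006 0.03 0 0.03" --pt "0 0 0 -0.003 0.025 0 0.03" --pt "0 0 0 0 0.0125 0 0.03" --pt "0 0 0 0 0 0 0.03"

```text
time: 16.78
tool_pos: [0.5148, 0.1792, 0.2715]
tcp_rot: [0.238, -3.13, -0.001]
wrist_force: [0.3, -0.2, -0.7]
width: 0.104
grip_force: 44.1
```

Request:
drive_tool --pt "0 0 0 0 0 0.01 0.03" --pt "0 0 0 0 0 0.015 0.03" --pt "0 0 0 0 0 0.015 0.03" --pt "0 0 0 0 0 0.015 0.03" --pt "0 0 0 0 0 0.01 0.03" --pt "0 0 0 0 0 0 0.03" --pt "0 0 0 0 0 0 0.03" --pt "0 0 0 0 0 0 0.03"

```text
time: 17.45
tool_pos: [0.517, 0.1762, 0.2086]
tcp_rot: [-0.231, 3.132, 0.0]
wrist_force: [-0.1, -0.6, -0.5]
width: 0.112
grip_force: 44.1
```

```bash
python3 - <<'E'
from h import *
delta([Tr[0],Tr[1],.2086])
s=status.read_state(); c=read_camera("scene"); im=c["color"].copy()
r=R.from_rotvec(s["tcp_rot"]).as_matrix(); x=r[:,0]; p=s["tool_pos"]
for k in(-.03,.03):
    for z in(.15,.205):
        q=p+x*k; q=np.array([q[0],q[1],z]); print(np.round(proj(c,q),1))
for n in("plate","setring","jar","driver"):
    for m in masks_of(c,n)[:2]:
        ys,xs=np.nonzero(m["mask"]); print(n,round(m["score"],2),m["bbox"],np.round([xs.mean(),ys.mean()]), "lowest",ys.max(),xs[ys==ys.max()].mean())
save("s4.png",cv2.resize(im[110:330,220:440],None,fx=2.7,fy=2.7,interpolation=cv2.INTER_CUBIC))
E
```

```text
t 17.45 tcp [0.517  0.1762 0.2086] yang 1.718 z [ 0.001  0.    -1.   ] delta tool [-0.0004  0.0002  0.    ] F [-0.1 -0.6 -0.5] w 0.112 g 44.1
[352.5 161.9]
[353.5 147.3]
[332.4 157.2]
[332.7 142.5]
plate 0.56 [331.5, 139.9, 352.5, 159.4] [344. 153.] lowest 162 350.5
setring 0.85 [375.5, 267.5, 401.5, 290.3] [386. 277.] lowest 288 386.0
jar 0.96 [419.3, 182.2, 442.2, 208.8] [429. 195.] lowest 208 428.5
driver 0.6 [256.9, 207.7, 280.1, 232.7] [267. 219.] lowest 230 260.5
```

View pics/s4.png

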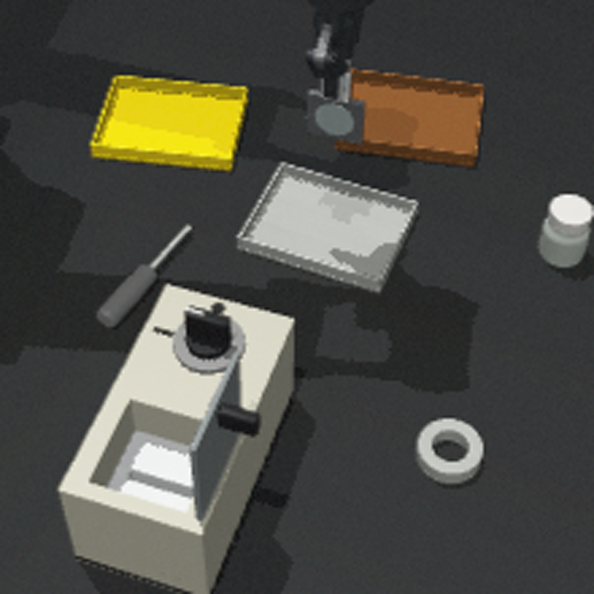

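The slide hangs upright at crop (335,118), and its lower corner sits where 0.15 m over the tray's middle projects. The flap is open, the knob is at off and the bystanders haven't moved.

```bash
python3 -c "
from h import *
print(workorder.finish_job())"
```

```text
the job is handed in; nothing more can be done
None
```

The job is handed in (no verdict came back) with the knob at off, the flap left open at about 1.6 rad, and the slide held upright over the middle of the steel tray, lower edge about 15 cm above the bench; the ring, jar and screwdriver were not touched.

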